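# Clamp a lathe tool flush in the setting fixture

### The arm

A 6-joint arm with a two-finger parallel gripper is mounted at the origin on a cart in front of the work surface, level with it; the furniture and walls round the work are solid. World frame = base frame: x ahead of the robot, y to its left, z up, the work surface at z = 0. Lengths are in m, angles in rad, forces in N, time in s.
With the tool pointing down it reaches from about 0.425 to 0.95 m from the base axis. Payload 3.5 kg.
Tool frame: the origin (TCP) lies at the very end of the fingers, on their centre line; the grasp point (between the pads) lies 19 mm behind it; z points along the fingers, y is the line along which they close (so a half turn about z gives the same grasp; the last joint's range is limited). The gripper opens to 85 mm and grips with 20 to 120 N. Pads are 22 mm wide; open, the fingers measure 114 mm over their backs; the gripper's body (76 mm by 85 mm) begins 54 mm behind the grasp point. The pads swing forward as they close: fully open they stand 13 mm farther back than shut.
Start: joints at [-1.399, 0.286, 1.577, -0, 1.279, -0.15], TCP at [0.214, -0.64, 0.231] pointing down, gripper open.
Joint ranges: [-2.77, 2.77], [-0.9, 2.22], [0.21, 2.48], [-1.53, 4.67], [0.24, 2.81], [-2.84, 2.84]. Speed limits (rad/s): [2.79, 2.79, 3.14, 3.14, 3.14, 3.14].

### API

Orientations are given as a unit quaternion [x, y, z, w].
In Python, from plant import ctrl gives the robot as it stands.
- The arm moves only by the shell command python3 inch.py 'ROWS' [FORCE]. ROWS is a JSON list of rows, 1 to 10 of them, each an object with the fields x, y, z (the shift in m), ax, ay, az (a rotation vector in rad), aperture (the opening from 0.0 (shut) to 1.0 (fully open)); a field left out counts as zero (the opening has to be given); each row is the pose to reach, as a shift and turn from the pose commanded when the command began, along the tool's axes at that moment; what a row does not reach only later rows make up. A row lasts 1/8 s, in which the tool goes at most 0.0625 m and 0.188 rad, less where a joint would pass 70% of its speed; a pose out of reach is approached as far as the arm can. The fingers move at their own pace and stop on an object; FORCE is the grip in N (left out, the last holds). Time passes only in rows, so rows that do not move let the fingers close. It prints the time, the measured TCP pose, the force, the opening and the grip force at its end. Input that does not fit is refused with a message, and nothing moves.
- ctrl.get_state(): the state, without advancing time (a new reading comes with each control period).
- ctrl.read_camera(name): name is "scene" or "top" or "wrist"; returns a dict with "pixels" (384x512x3 uint8, red, green, blue), "camera_matrix" (3x3 intrinsics, pixels), "xyz" and "orientation" of the camera in the world. Camera axes: x right, y down, z forward; pixel columns grow to the right and rows downward; lengths in m; the calibration is good to about 2 mm. A picture is of the moment at which its call begins. There is no depth.
- ctrl.sign_off(): hands the job in; it is judged then, once.
The state is a dict: "time": time; "qpos": joint angles; "dq": joint speeds; "joint_efforts": joint torques, N m; "eef_pos": TCP position; "tcp_rot": TCP orientation; "contact_force": force on the tool from outside, world axes, zero at the start; "wrist_torque": the same for the moment, N m; "opening": opening from 0.0 (shut) to 1.0 (fully open); "finger_force": force on a finger pad.
Only numpy, scipy, OpenCV 4.12 (cv2) and the standard library are available. Lean on these libraries where they do the work, as an engineer would, in place of code of your own. Each camera call takes 0.05 s, during which the arm holds its last target. There are 200 camera calls.

### The job

Pick up the lathe tool and lay it in the grey setting fixture, roughly centred lengthwise, resting flat on the base plate and flush against both steel fence blocks, and let go of it. Then start the captive clamp screw: push its black knob in along its tilted axis and, while holding it in, turn it clockwise as far as it goes so that it stays in and clamps the tool. Leave the arbor, the green-capped bottle and the pliers where they are.

Things in the scene. Friction and masses are not known exactly. Their poses are not given: they have to be found in the camera images.
- fixture: grey fixture fixed on the bench: plate 110x190x14 mm, x -65..45, y -85..105. Origin on the bench, x away from the robot at yaw 0, z up; tool seat along y. Two steel fence blocks, 22 mm long at y = -51 and +51, 10 mm tall, faces at x = +20, a gap between. Blue pedestal of the tilted screw at y 50..92, x -46..0, up to 75 mm above the bench; knob over it at x -76..-16, y 50..115 reaches 112 mm
- seat (a point): fixed point of the fixture on top of its plate (14 mm above the bench), in the plane of the fence faces, midway between the fence blocks. x into the fence, y along the seat, z up. The axis of a seated tool lies along y at x = -7 mm, z = +7 mm
- lathe_tool: rust-brown steel lathe tool, a square bar 125 x 14 x 14 mm, about 0.14 kg, lying on the bench. Origin at the centre of its underside, x along the bar, z up. Grasp across the bar near its middle. Either end may point either way in the fixture
- tool_end_a (a point): point on the lathe tool's axis 55 mm from its middle towards its +x end, 7 mm above its underside
- tool_end_b (a point): point on the lathe tool's axis 55 mm from its middle towards its -x end, 7 mm above its underside
- knob_grip (a point): on the black knob's axis, 15 mm above its skirt, 9 mm below the top of its grip bar; moves with it. z = screw axis, outward, 40 degrees off vertical, leaning to fixture -x and +y (35 deg from -x); x along the grip bar, y across. Bar 48x16 mm, 24 tall, yellow mark at one end; skirt 50 mm wide, 5 thick, fingertips may push on it
- clamp_screw (a joint): how far the captive screw is pushed in along its axis, m: 0 = out (sprung), 0.014 = bottomed. Spring 4 N at first, 8 N at the end, plus 2 to 4 N when its sprung brass foot meets the seated tool. Pushed in 11 mm or more it can be turned; turned, it stays in at about 0.0115; not turned, it springs out
- clamp_knob (a joint): turn of the knob, rad, growing clockwise as seen from the knob's top; starts between 0 and 0.15, is blocked at about 0.26 while the screw is not pushed in, and ends at a stop at 1.3. Stays where it is left (friction 0.08 N m). At 0.65 the grip bar lies in the upright plane through the screw's axis
- arbor: dark steel arbor standing on the bench, 56 mm diameter, 105 mm tall, origin at its foot; a bystander
- green_bottle: white bottle with a green cap standing on the bench, 45 mm diameter, 122 mm tall, origin at its foot; a bystander
- pliers: yellow-handled pliers lying on the bench, 191 x 63 x 14 mm, origin under the middle; a bystander

How it is judged:
On the way, in this order (a step that is already met when the one before it is completed fails the run):
1. the lathe tool lies flush in the seat, let go, with the clamp screw still out (x of tool_end_a in the frame of seat between -0.009 and -0.005 m and z of tool_end_a in the frame of seat between 0.005 and 0.0085 m and x of tool_end_b in the frame of seat between -0.009 and -0.005 m and z of tool_end_b in the frame of seat between 0.005 and 0.0085 m and y of lathe_tool in the frame of seat between -0.015 and 0.015 m and contact force between the fingers and lathe_tool below 0.1 N and value of joint clamp_screw below 0.006 m), for 0.2 s.
2. the clamp screw is pushed in and turned home with the tool still flush (x of tool_end_a in the frame of seat between -0.009 and -0.005 m and z of tool_end_a in the frame of seat between 0.005 and 0.0085 m and x of tool_end_b in the frame of seat between -0.009 and -0.005 m and z of tool_end_b in the frame of seat between 0.005 and 0.0085 m and y of lathe_tool in the frame of seat between -0.015 and 0.015 m and value of joint clamp_screw above 0.01 m and value of joint clamp_knob above 1 rad), for 0.2 s.
At the end, for the whole second after the job is handed in: The lathe tool rests flat on the base plate, both ends within 2 mm of flush with the fence faces, its middle within 15 mm of the seat's middle, at rest; the clamp screw stays pushed in more than 10 mm and the knob is turned more than 1.0 rad (of 1.3) (all of step 2 and linear speed of lathe_tool below 0.01 m/s); the robot touches nothing.
It fails at once if the arbor is moved more than 20 mm (distance of arbor from where it was at the start of the episode above 0.02 m).
It fails at once if the green-capped bottle is moved more than 20 mm (distance of green_bottle from where it was at the start of the episode above 0.02 m).
It fails at once if the pliers is moved more than 20 mm (distance of pliers from where it was at the start of the episode above 0.02 m).
It also fails if it takes over 58 s, if anything falls off the work surface, if the arm or the gripper's body presses on something with over 40 N, if the wrist force passes 120 N, or if a joint passes its speed limit or range.

## Working session

There is one attempt and no reset: what is moved stays moved. The work goes in short steps, Python scripts to look and compute and a shell command to move; the robot and the scene stay as the last step left them, time stands still between calls to the robot, and variables do not carry over. Pictures are saved under pics/ and viewed, at most 10 in all, crops included, and the job is handed in when it is done.

```bash
ls; mkdir -p pics; python3 - <<'E'
from plant import ctrl
import cv2
for n in ("top","scene"):
    c=ctrl.read_camera(n); cv2.imwrite(f"pics/{n}0.png",cv2.resize(c["pixels"][:,:,::-1],(800,600),interpolation=cv2.INTER_CUBIC))
    print(n,c["camera_matrix"],c["xyz"],c["orientation"])
print(ctrl.get_state())
E
```

```text
inch.py
pics
plant.py
top [[471.73827218   0.         256.52041626]
 [  0.         471.73827218 188.39442308]
 [  0.           0.           1.        ]] [ 0.40030423 -0.0205087   1.39356656] [ 0.70692478 -0.70568122  0.0397447  -0.02630074]
scene [[387.19977915   0.         253.26247131]
 [  0.         387.19977915 189.56023323]
 [  0.           0.           1.        ]] [ 0.71850939 -0.93600712  0.84254827] [ 0.8965842   0.10194289 -0.0537993  -0.4276097 ]
{'time': 0.1, 'qpos': array([-1.39899603e+00,  2.87134370e-01,  1.57802432e+00,  6.83145387e-06,
        1.27861873e+00, -1.50023017e-01]), 'dq': array([ 0.00017598, -0.00254701, -0.00306736, -0.00087961,  0.00109691,
        0.00141092]), 'joint_efforts': array([ 6.06405265e-04, -4.07297516e+01, -2.93696988e+01, -9.20733851e-05,
        3.45944783e-03, -3.49491593e-06]), 'eef_pos': array([ 0.21341231, -0.63974755,  0.23005071]), 'tcp_rot': array([ 9.87081199e-01,  1.60217083e-01, -8.62464198e-06, -1.09235434e-03]), 'contact_force': array([-0.73603617,  0.37611227, -0.4434388 ]), 'wrist_torque': array([-0.04304362,  0.00289722, -0.01015432]), 'finger_force': 0.0, 'opening': 0.9963734159449118}
```
View pics/top0.png

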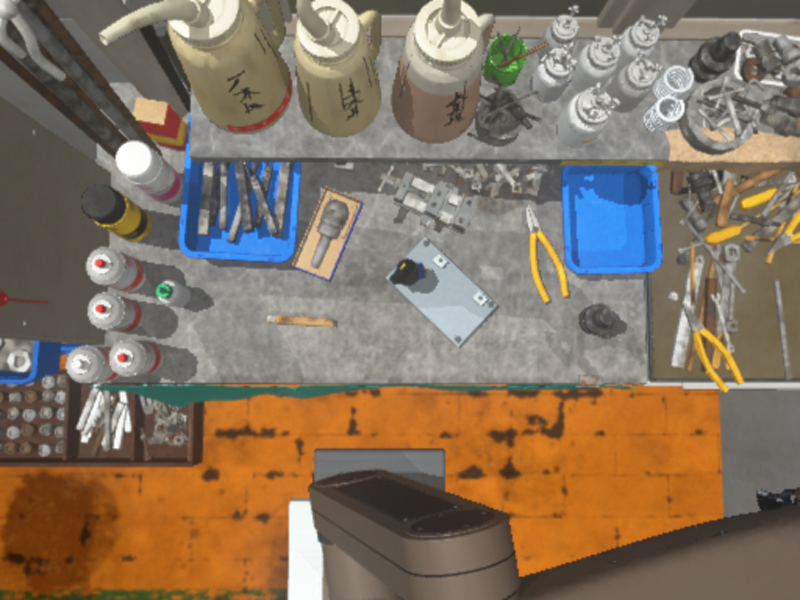

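View pics/scene0.png

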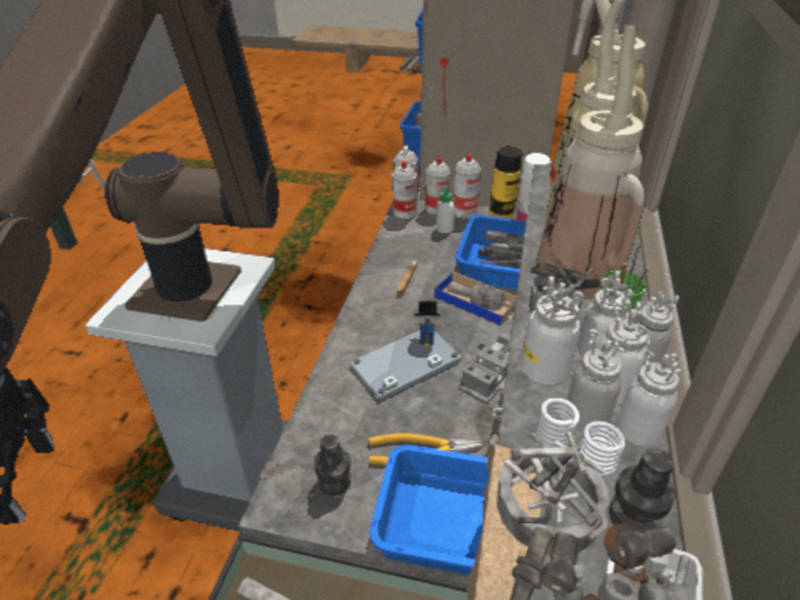

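The top view shows the tool at about (302,321), the fixture centred near (443,292) with the knob at (407,271), the arbor at (600,320), the pliers at (545,260) and the bottle at (165,290). Next I'll enlarge the top view to read corners.

```bash
cat > h.py <<'E'
import numpy as np, cv2
from scipy.spatial.transform import Rotation as R
from plant import ctrl
def ray(c,uv):
    K=np.array(c["camera_matrix"]); return R.from_quat(c["orientation"]).as_matrix()@np.linalg.solve(K,[uv[0],uv[1],1])
def atz(c,uv,z):
    d=ray(c,uv); p=np.array(c["xyz"]); return p+d*(z-p[2])/d[2]
def proj(c,P):
    K=np.array(c["camera_matrix"]); q=(np.atleast_2d(P)-c["xyz"])@R.from_quat(c["orientation"]).as_matrix()
    q=q@K.T; return q[:,:2]/q[:,2:]
def save(c,name,box=None,scale=1):
    x0,y0,x1,y1=box or (0,0,512,384)
    cv2.imwrite("pics/"+name,cv2.resize(c["pixels"][y0:y1,x0:x1,::-1],None,fx=scale,fy=scale,interpolation=cv2.INTER_CUBIC))
def tcp():
    s=ctrl.get_state(); return s,np.array(s["eef_pos"]),R.from_quat(s["tcp_rot"])
E
python3 - <<'E'
from h import *
c=ctrl.read_camera("top"); save(c,"crop1.png",(164,140,324,225),5)
im=c["pixels"].astype(int); 
hsv=cv2.cvtColor(c["pixels"],cv2.COLOR_RGB2HSV)
roi=np.zeros(hsv.shape[:2],bool); roi[190:220,160:225]=1
m=(roi&(hsv[...,1]>70)).astype(np.uint8); print(m.sum())
cn=max(cv2.findContours(m,0,2)[0],key=cv2.contourArea); r=cv2.minAreaRect(cn); print(r)
b=cv2.boxPoints(r); print([atz(c,p,0.014).round(4) for p in b], atz(c,r[0],.014))
E
```

```text
182
((194.09738159179688, 205.03982543945312), (37.98234939575195, 4.722848892211914), 3.814074993133545)
[array([0.477 , 0.1912, 0.014 ]), array([0.4908, 0.1905, 0.014 ]), array([0.4836, 0.0799, 0.014 ]), array([0.4698, 0.0807, 0.014 ])] [0.48030926 0.1355965  0.014     ]
```

View pics/crop1.png

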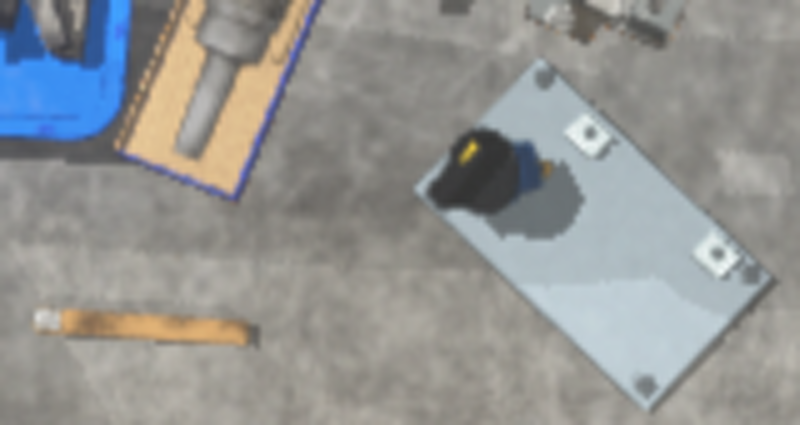

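The enlarged crop shows the tool from (35,320) to (258,336). The plate corners are at (541,60), (418,190), (650,410) and (775,280), the fence blocks at (590,135) and (717,253), and the knob top at (468,155) with its yellow mark on top. Now I'll fit the fixture pose.

```bash
python3 - <<'E'
from h import *
from scipy.optimize import least_squares
c=ctrl.read_camera("top")
f=lambda u,v:(164+(u+.5)/5-.5,140+(v+.5)/5-.5)
obs=np.array([f(541,60),f(416,190),f(650,411),f(776,280)])
P=np.array([[45,105],[-65,105],[-65,-85],[45,-85]])/1e3
# refine corners
g=cv2.cvtColor(c["pixels"],cv2.COLOR_RGB2GRAY)
def W(p,L,z): 
    k=np.array([[np.cos(p[2]),-np.sin(p[2])],[np.sin(p[2]),np.cos(p[2])]]); xy=L@k.T+p[:2]
    return np.c_[xy,np.full(len(xy),z)]
r=least_squares(lambda p:(proj(c,W(p,P,.014))-obs).ravel(),[.55,-.1,-.75])
print("fix",r.x, r.fun.round(2))
k=W(r.x,np.array([[-.007,0],[.02,0]])+[.02,0]*0,.014)
seat=W(r.x,np.array([[.02,0.]]),.014)[0]; print("seat",seat)
# fence top centers observed (z .024) in fixture frame
for uv in ((590,134),(717,253)):
    w=atz(c,f(*uv),.024)[:2]-r.x[:2]; a=r.x[2]; print("fence in fix",np.array([[np.cos(a),np.sin(a)],[-np.sin(a),np.cos(a)]])@w)
e=[atz(c,f(*q),.014) for q in ((35,320),(250,332))]; print("tool",e, np.mean(e,0), np.arctan2(*(e[0]-e[1])[[1,0]]))
E
```

```text
fix [ 0.53572222 -0.13791226 -0.7589971 ] [ 0.28 -0.48 -0.37  0.21 -0.11  0.61  0.21 -0.36]Traceback (most recent call last):
  File "<stdin>", line 14, in <module>
ValueError: operands could not be broadcast together with shapes (2,2) (0,)
```

```bash
python3 inch.py '[{"x":0.38, "y":-0.39, "z":-0.1, "az":-1.31, "aperture":1}, {"x":0.38, "y":-0.39, "z":-0.1, "az":-1.31, "aperture":1}, {"x":0.38, "y":-0.39, "z":-0.1, "az":-1.31, "aperture":1}, {"x":0.38, "y":-0.39, "z":-0.1, "az":-1.31, "aperture":1}, {"x":0.38, "y":-0.39, "z":-0.1, "az":-1.31, "aperture":1}, {"x":0.38, "y":-0.39, "z":-0.1, "az":-1.31, "aperture":1}, {"x":0.38, "y":-0.39, "z":-0.1, "az":-1.31, "aperture":1}, {"x":0.38, "y":-0.39, "z":-0.1, "az":-1.31, "aperture":1}, {"x":0.38, "y":-0.39, "z":-0.1, "az":-1.31, "aperture":1}, {"x":0.38, "y":-0.39, "z":-0.1, "az":-1.31, "aperture":1}]' 30
python3 - <<'E'
from h import *
c=ctrl.read_camera("wrist"); save(c,"w1.png",None,1.5)
s,p,r=tcp(); print(p,r.as_matrix().round(3),s["time"],s["qpos"].round(3),c["camera_matrix"],c["xyz"],c["orientation"]); import pickle; pickle.dump(c,open("w1.pkl","wb"))
E
```

```text
time: 1.45
eef_pos: [0.4518, -0.1474, 0.3324]
tcp_rot: [0.683, 0.73, 0.0, 0.001]
contact_force: [0.2, 0.4, 0.6]
opening: 0.997
finger_force: 0.0
[ 0.45104947 -0.14893649  0.33164994] [[-0.065  0.998  0.   ]
 [ 0.998  0.065 -0.001]
 [-0.001  0.    -1.   ]] 1.5 [-0.533 -0.232  1.925 -0.     1.447 -0.597] [[275.73187317   0.         258.38252299]
 [  0.         275.73187317 189.57806222]
 [  0.           0.           1.        ]] [ 0.44581018 -0.06884591  0.47494098] [0.98712233 0.03278364 0.00627959 0.15644588]
```

View pics/w1.png

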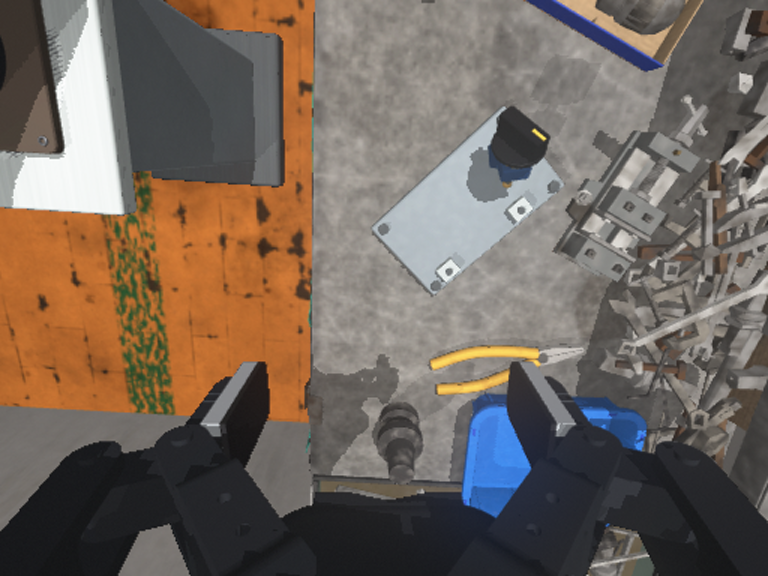

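The wrist view shows the plate corners at (504,107), (563,184), (433,296) and (373,230), the fence tops at (520,210) and (447,271), and the yellow mark at (539,134).

```bash
python3 - <<'E'
from h import *
from scipy.optimize import least_squares
import pickle
w=pickle.load(open("w1.pkl","rb"))
c=ctrl.read_camera("top")
f=lambda u,v:(164+(u+.5)/5-.5,140+(v+.5)/5-.5)
h=lambda u,v:((u+.5)/1.5-.5,(v+.5)/1.5-.5)
P=np.array([[45,105],[-65,105],[-65,-85],[45,-85]])/1e3
oT=np.array([f(541,60),f(416,190),f(650,411),f(776,280)])
oW=np.array([h(563,184),h(504,107),h(373,230),h(433,296)])
def W(p,L,z):
    a=p[2]; k=np.array([[np.cos(a),-np.sin(a)],[np.sin(a),np.cos(a)]]); xy=np.array(L)@k.T+p[:2]
    return np.c_[xy,np.full(len(xy),z)]
def inv(p,w):
    a=p[2]; return (np.array([[np.cos(a),np.sin(a)],[-np.sin(a),np.cos(a)]])@(w[:2]-p[:2]))*1e3
rt=least_squares(lambda p:(proj(c,W(p,P,.014))-oT).ravel(),[.55,-.1,-.75])
rw=least_squares(lambda p:(proj(w,W(p,P,.014))-oW).ravel(),[.55,-.1,-.75])
for r in (rt,rw): print(r.x,r.fun.round(2))
m=(rt.x+rw.x)/2; print("seat",W(m,[[.02,0]],.014))
for uv in ((590,134),(717,253)): print("top fence",inv(rt.x,atz(c,f(*uv),.024)))
for uv in ((520,210),(447,271)): print("wr fence",inv(rw.x,atz(w,h(*uv),.024)))
e=[atz(c,f(*q),.014) for q in ((35,320),(250,332))]; print("tool",e, np.mean(e,0), np.arctan2(*(e[0]-e[1])[[1,0]]))
E
```

```text
[ 0.53572222 -0.13791226 -0.7589971 ] [ 0.28 -0.48 -0.37  0.21 -0.11  0.61  0.21 -0.36]
[ 0.5378064  -0.13793167 -0.75478471] [ 1.91  0.92 -0.37 -1.31 -2.17  0.    0.63  0.96]
seat [[ 0.5513038  -0.15165526  0.014     ]]
top fence [29.72096118 52.85108141]
top fence [ 29.95328709 -48.93187529]
wr fence [29.06692785 50.83726854]
wr fence [ 27.56386637 -51.68776774]
tool [array([0.48438074, 0.20407505, 0.014     ]), array([0.47761281, 0.07869719, 0.014     ])] [0.48099678 0.14138612 0.014     ] 1.5168683869499586
```

```bash
python3 inch.py '[{"x":0.288, "y":0.049, "z":0.23, "az":0.119, "aperture":1}, {"x":0.288, "y":0.049, "z":0.23, "az":0.119, "aperture":1}, {"x":0.288, "y":0.049, "z":0.23, "az":0.119, "aperture":1}, {"x":0.288, "y":0.049, "z":0.23, "az":0.119, "aperture":1}, {"x":0.288, "y":0.049, "z":0.23, "az":0.119, "aperture":1}, {"x":0.288, "y":0.049, "z":0.23, "az":0.119, "aperture":1}, {"x":0.288, "y":0.049, "z":0.23, "az":0.119, "aperture":1}, {"x":0.288, "y":0.049, "z":0.23, "az":0.119, "aperture":1}, {"x":0.288, "y":0.049, "z":0.23, "az":0.119, "aperture":1}]'
python3 - <<'E'
from h import *
c=ctrl.read_camera("wrist"); save(c,"w2.png",None,1.5)
s,p,r=tcp(); print(p,r.as_matrix().round(3),s["time"]); import pickle; pickle.dump(c,open("w2.pkl","wb"))
print("tcp proj",proj(c,[p,p*[1,1,0]])*1.5)
E
```

```text
time: 2.68
eef_pos: [0.4833, 0.1387, 0.1028]
tcp_rot: [0.728, 0.685, 0.001, 0.001]
contact_force: [0.0, -0.4, 0.9]
opening: 1.004
finger_force: 0.0
[0.48327844 0.13887265 0.10283317] [[ 0.06   0.998  0.003]
 [ 0.998 -0.06  -0.   ]
 [ 0.     0.003 -1.   ]] 2.725
tcp proj [[388.40739356 363.83248309]
 [387.59017291 282.73313385]]
```

View pics/w2.png

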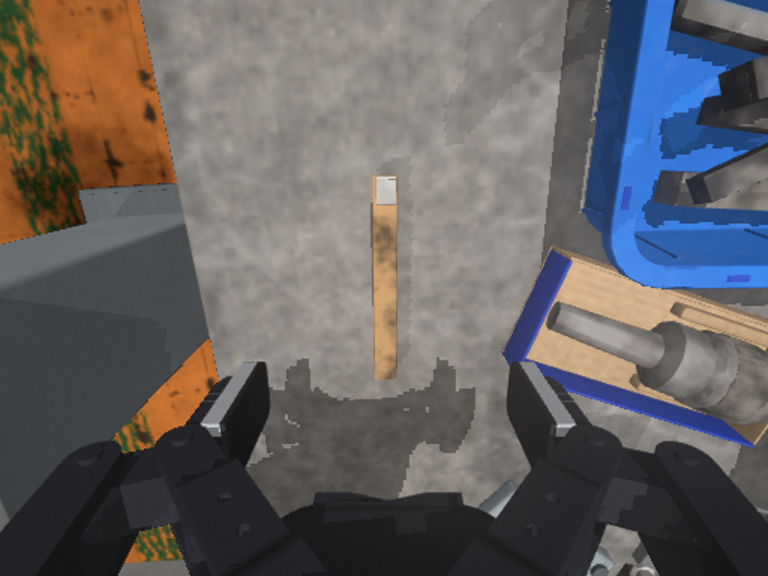

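The bar lies straight between the fingers, from (385,177) to (385,379) and 24 px wide.

```bash
python3 - <<'E'
from h import *
import pickle
c=pickle.load(open("w2.pkl","rb")); s,p,r=tcp()
h=lambda u,v:((u+.5)/1.5-.5,(v+.5)/1.5-.5)
e=[atz(c,h(385.5,177),.014),atz(c,h(385,379),.014)]; print(e,np.linalg.norm(e[0]-e[1]))
m=np.mean(e,0); print("ctr",m,"ang",np.arctan2(*(e[0]-e[1])[[1,0]]), "y_tool ang",np.arctan2(r.as_matrix()[1,1],r.as_matrix()[0,1]))
m[2]=.003; print("delta tool",r.as_matrix().T@(m-p))
E
```

```text
[array([0.48590887, 0.20365152, 0.014     ]), array([0.47781666, 0.07956189, 0.014     ])] 0.12435320581873345
ctr [0.48186277 0.1416067  0.014     ] ang 1.5056758900111435 y_tool ang -0.06043293689682666
delta tool [ 0.00262625 -0.00186932  0.0998286 ]
```

```bash
python3 inch.py '[{"x":0.0026, "y":-0.0019, "z":0.05, "aperture":0.5}, {"x":0.0026, "y":-0.0019, "z":0.09, "aperture":0.4}, {"x":0.0026, "y":-0.0019, "z":0.1, "aperture":0.4}, {"x":0.0026, "y":-0.0019, "z":0.1, "aperture":0.4}, {"x":0.0026, "y":-0.0019, "z":0.1, "aperture":0.0}, {"x":0.0026, "y":-0.0019, "z":0.1, "aperture":0.0}, {"x":0.0026, "y":-0.0019, "z":0.1, "aperture":0.0}, {"x":0.0026, "y":-0.0019, "z":0.1, "aperture":0.0}, {"x":0.0026, "y":-0.0019, "z":0.1, "aperture":0.0}]' 40
```

```text
time: 3.85
eef_pos: [0.4823, 0.1431, 0.0035]
tcp_rot: [0.727, 0.686, 0.002, 0.001]
contact_force: [-0.5, -0.1, 6.5]
opening: 0.151
finger_force: 41.7
```

```bash
python3 inch.py '[{"z":-0.06, "aperture":0}, {"z":-0.12, "aperture":0}, {"x":-0.04, "y":0.01, "z":-0.16, "az":0.15, "aperture":0}, {"x":-0.283, "y":0.0695, "z":-0.16, "az":0.692, "aperture":0}, {"x":-0.283, "y":0.0695, "z":-0.16, "az":0.692, "aperture":0}, {"x":-0.283, "y":0.0695, "z":-0.16, "az":0.692, "aperture":0}, {"x":-0.283, "y":0.0695, "z":-0.16, "az":0.692, "aperture":0}, {"x":-0.283, "y":0.0695, "z":-0.16, "az":0.692, "aperture":0}, {"x":-0.283, "y":0.0695, "z":-0.16, "az":0.692, "aperture":0}, {"x":-0.283, "y":0.0695, "z":-0.16, "az":0.692, "aperture":0}]'
python3 - <<'E'
from h import *
c=ctrl.read_camera("wrist"); save(c,"w3.png",None,1.5)
s,p,r=tcp(); print(p,r.as_matrix().round(3),s["time"],s["opening"],s["dq"].round(3)); import pickle; pickle.dump(c,open("w3.pkl","wb"))
E
```

```text
time: 5.1
eef_pos: [0.5328, -0.1421, 0.161]
tcp_rot: [0.917, 0.4, -0.0, -0.0]
contact_force: [0.3, 0.1, -1.3]
opening: 0.149
finger_force: 40.7
[ 0.53294858 -0.142017    0.16115281] [[ 0.68   0.733 -0.   ]
 [ 0.733 -0.68   0.   ]
 [-0.    -0.001 -1.   ]] 5.15 0.15085225308510555 [ 0.001 -0.001 -0.004 -0.003 -0.004  0.   ]
```

View pics/w3.png

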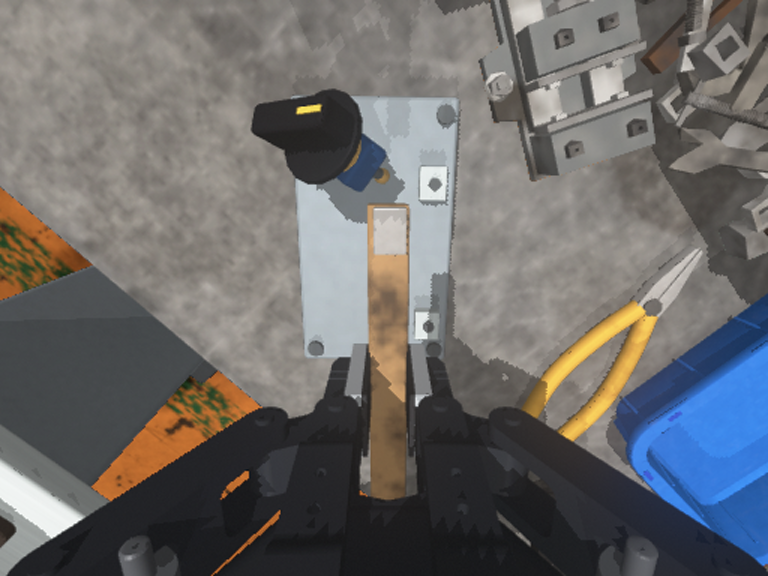

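The wrist view has the plate corners at (459,97), (305,356) and (442,356). The front top edges of the fence blocks are at x≈419 (y 165–202) and x≈414 (y 309–340). The held bar's far end is at x 368–409, y 207. The knob's bar is at (255–335, 95–145) with the mark at (309,109).

```bash
python3 - <<'E'
from h import *
from scipy.optimize import least_squares
import pickle
w=pickle.load(open("w3.pkl","rb")); s,p,r=tcp()
h=lambda u,v:((u+.5)/1.5-.5,(v+.5)/1.5-.5)
P=np.array([[45,105,14],[-65,-85,14],[45,-85,14],[20,62,24],[20,40,24],[20,-40,24],[20,-62,24]])/1e3
o=np.array([h(*q) for q in ((459,97),(305,356),(442,356),(419,165.5),(419,202),(414.5,309),(414.5,340))])
def W(q,L):
    L=np.array(L); return R.from_euler("z",q[2]).apply(L)+[q[0],q[1],0]
f=least_squares(lambda q:(proj(w,W(q,P))-o).ravel(),[.537,-.138,-.757],loss="soft_l1"); q=f.x
print(q,(proj(w,W(q,P))-o).round(2).tolist())
pickle.dump(q,open("fix.pkl","wb"))
# bar in tool frame: end-top corners at underside z: tcp z offset -> underside TCP_z-.0035
zt=p[2]-.0035+.014
for uv in ((368.5,206),(409,206)):
    print("bar corner tool", r.inv().apply(atz(w,h(*uv),zt)-p).round(4), "fix",R.from_euler("z",-q[2]).apply(atz(w,h(*uv),zt)-[q[0],q[1],0]).round(4))
print("tcp fix",R.from_euler("z",-q[2]).apply(p-[q[0],q[1],0]).round(4),"tool x ang",np.arctan2(r.as_matrix()[1,0],r.as_matrix()[0,0])-q[2]-np.pi/2)
for uv in ((299,106),(322,106),(322,111),(297,112)): pass
E
```

```text
[ 0.53779852 -0.13643372 -0.75937167] [[0.42, -0.95], [-1.07, 2.2], [1.34, 3.13], [0.3, -0.05], [-0.45, -1.49], [0.08, 1.71], [-0.53, -0.57]]
bar corner tool [ 0.0617 -0.0061 -0.0105] fix [-0.0065  0.0542  0.1717]
bar corner tool [ 0.0617  0.0066 -0.0105] fix [0.0063 0.0544 0.1717]
tcp fix [ 0.0003 -0.0074  0.1612] tool x ang 0.01137472250928706
```

```bash
python3 inch.py '[{"x":0.001, "y":0.006, "z":0.05, "az":0.011, "aperture":0}, {"x":0.001, "y":0.006, "z":0.1, "az":0.011, "aperture":0}, {"x":0.001, "y":0.006, "z":0.132, "az":0.011, "aperture":0}, {"x":0.001, "y":0.006, "z":0.139, "az":0.011, "aperture":0}, {"x":0.001, "y":0.006, "z":0.139, "az":0.011, "aperture":0}]'
python3 inch.py '[{"z":0.002, "aperture":0}, {"z":0.003, "aperture":0}, {"z":0.003, "aperture":0}]'
```

```text
time: 5.78
eef_pos: [0.5386, -0.1463, 0.0228]
tcp_rot: [0.919, 0.394, 0.0, -0.0]
contact_force: [-0.1, -0.3, -1.7]
opening: 0.146
finger_force: 40.9
time: 6.15
eef_pos: [0.5391, -0.147, 0.0205]
tcp_rot: [0.919, 0.394, 0.001, 0.001]
contact_force: [0.5, 0.8, 2.3]
opening: 0.147
finger_force: 41.2
```

```bash
python3 inch.py '[{"y":0.002, "aperture":0}, {"y":0.003, "aperture":0}, {"y":0.003, "aperture":0}]'
python3 inch.py '[{"y":0.001, "aperture":0}, {"y":0.002, "aperture":0}, {"y":0.002, "aperture":0}]'
```

```text
time: 6.52
eef_pos: [0.5406, -0.149, 0.0197]
tcp_rot: [0.919, 0.394, -0.0, -0.0]
contact_force: [-1.1, 2.9, 4.3]
opening: 0.148
finger_force: 41.6
time: 6.9
eef_pos: [0.5419, -0.1504, 0.0194]
tcp_rot: [0.919, 0.394, -0.0, -0.0]
contact_force: [-1.1, 3.2, 4.9]
opening: 0.15
finger_force: 41.7
```

```bash
python3 inch.py '[{"y":0.001, "aperture":0}, {"y":0.0015, "aperture":0}, {"y":0.0015, "aperture":0}]'
python3 inch.py '[{"y":0.001, "aperture":0}, {"y":0.001, "aperture":0}]'
```

```text
time: 7.28
eef_pos: [0.5422, -0.1507, 0.0191]
tcp_rot: [0.919, 0.394, -0.001, -0.001]
contact_force: [-3.0, 4.5, 5.9]
opening: 0.149
finger_force: 41.9
time: 7.52
eef_pos: [0.5423, -0.1508, 0.0191]
tcp_rot: [0.919, 0.394, -0.002, -0.002]
contact_force: [-4.4, 5.0, 7.6]
opening: 0.149
finger_force: 42.1
```

```bash
python3 inch.py '[{"y":-0.001, "z":-0.001, "aperture":0.3}, {"y":-0.001, "z":-0.001, "aperture":0.3}, {"y":-0.001, "z":-0.001, "aperture":0.3}]'
python3 inch.py '[{"y":0.003, "aperture":0.3}, {"y":0.005, "aperture":0.3}, {"y":0.006, "aperture":0.3}]'
```

```text
time: 7.9
eef_pos: [0.5432, -0.1518, 0.0202]
tcp_rot: [0.919, 0.394, 0.0, 0.0]
contact_force: [0.5, -0.5, 0.5]
opening: 0.299
finger_force: 0.0
time: 8.28
eef_pos: [0.5465, -0.1548, 0.0201]
tcp_rot: [0.919, 0.394, -0.001, -0.002]
contact_force: [-3.0, 3.5, 3.7]
opening: 0.298
finger_force: 2.5
```

```bash
python3 inch.py '[{"y":-0.003, "aperture":0.32}, {"y":-0.006, "aperture":0.34}, {"y":-0.006, "z":-0.04, "aperture":0.34}, {"y":-0.006, "z":-0.1, "aperture":0.34}, {"y":-0.006, "z":-0.14, "aperture":0.34}, {"y":-0.006, "z":-0.15, "aperture":0.34}, {"y":-0.006, "z":-0.15, "aperture":0.34}]'
python3 - <<'E'
from h import *
c=ctrl.read_camera("wrist"); save(c,"w4.png",(130,0,390,290),2)
s,p,r=tcp(); print(p,r.as_matrix().round(3),s["time"],s["opening"],s["dq"].round(3),s["qpos"].round(3)); import pickle; pickle.dump(c,open("w4.pkl","wb"))
E
```

```text
time: 9.15
eef_pos: [0.5429, -0.1514, 0.1701]
tcp_rot: [0.919, 0.394, 0.0, 0.0]
contact_force: [0.9, 0.4, -0.0]
opening: 0.343
finger_force: 0.0
[ 0.54216057 -0.15101754  0.16865739] [[ 0.69   0.724 -0.002]
 [ 0.724 -0.69   0.001]
 [-0.001 -0.002 -1.   ]] 9.2 0.3428674663551671 [0.    0.019 0.02  0.002 0.004 0.   ] [-0.452  0.103  1.909 -0.     1.132  0.309]
```

View pics/w4.png

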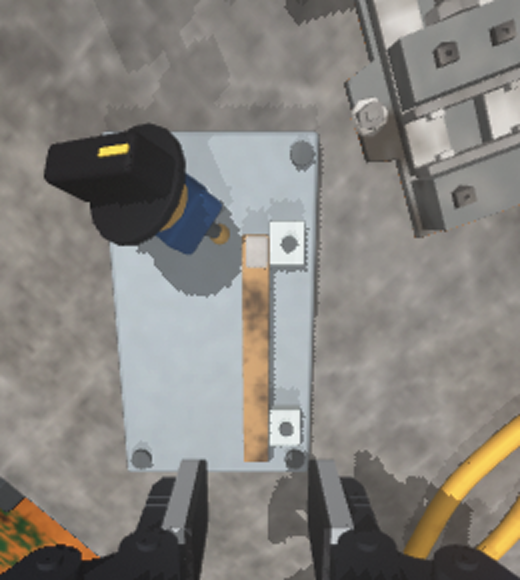

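The bar lies flush against both fence blocks (crop x 243–270, y 234–461), about 6 mm towards −y. The knob bar is at (45–165, 125–205) with its mark at (113,150). Next I'll locate the knob using a mosaic of enlarged views.

```bash
python3 - <<'E'
from h import *
import pickle
w3=pickle.load(open("w3.pkl","rb"));w4=pickle.load(open("w4.pkl","rb"));w1=pickle.load(open("w1.pkl","rb"));sc=ctrl.read_camera("top")
pickle.dump(sc,open("sc.pkl","wb"))
def t(c,x,y,s): 
    return cv2.resize(c["pixels"][y:y+300//s,x:x+400//s,::-1],(400,300),interpolation=cv2.INTER_CUBIC)
q=pickle.load(open("fix.pkl","rb"))
G=R.from_euler("z",q[2]).apply([-.0478,.084,.089])+[q[0],q[1],0]
for c in (w3,w4,w1,sc): print(proj(c,G))
cv2.imwrite("pics/mos.png",np.vstack([np.hstack([t(w3,160,53,4),t(w4,145,56,4)]),np.hstack([t(w1,322,65,8),t(sc,245,160,10)])]))
E
```

```text
[[193.55015381  80.58455096]]
[[176.48155408  82.57247993]]
[[346.7150669   85.06311869]]
[[255.5680458  174.67761233]]
```

View pics/mos.png

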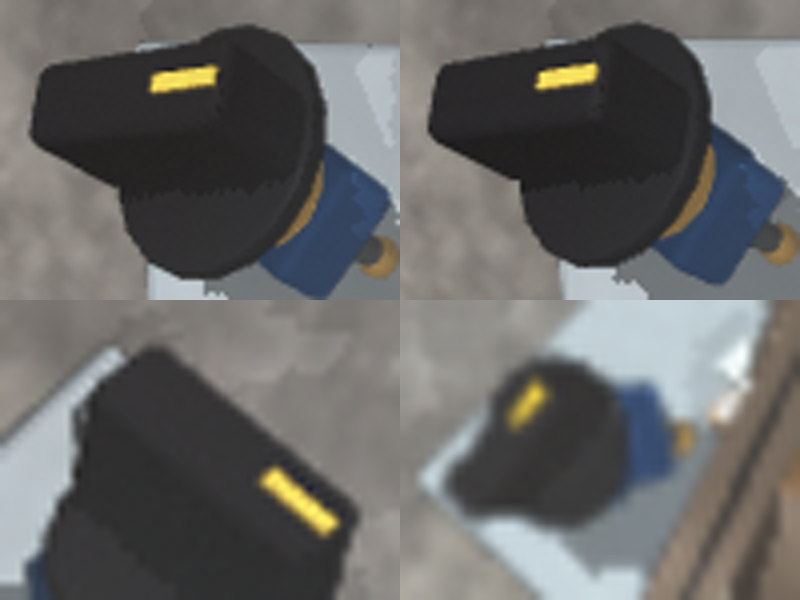

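The mosaic shows the knob clearly. In the first tile (w3), the bar top spans (33–220, 48–136), the mark is at (184,80), and the skirt reaches (325,120) and (205,278). Now I'll fit the silhouette.

```bash
cat > knob.py <<'E'
from h import *
import pickle
from scipy.optimize import minimize
q=pickle.load(open("fix.pkl","rb")); Rf=R.from_euler("z",q[2])
az,t=np.radians(145),np.radians(40)
n=np.array([np.sin(t)*np.cos(az),np.sin(t)*np.sin(az),np.cos(t)])
b0=np.array([0,0,1])-n[2]*n; b0/=np.linalg.norm(b0)
def model(v):
    G=v[:3]; b=R.from_rotvec(-n*(v[3]-.65)).apply(b0); a=np.cross(n,b)
    th=np.linspace(0,2*np.pi,40)
    ring=.025*(np.cos(th)[:,None]*b+np.sin(th)[:,None]*a)
    sk=np.vstack([G-.015*n+ring,G-.020*n+ring])
    bx=np.array([G+i*.0235*b+j*.0075*a+k*n for i in(-1,1) for j in(-1,1) for k in(-.015,.009)])
    f=lambda P:Rf.apply(P)+[q[0],q[1],0]
    return f(sk),f(bx)
E
cat > fitk.py <<'E'
from knob import *
S=4; views=[]
for name,box,wt in (("w3",(160,53,260,128),1),("w4",(145,56,245,131),1),("sc",(245,160,285,190),4)):
    c=pickle.load(open(name+".pkl","rb")); x0,y0,x1,y1=box
    im=cv2.resize(c["pixels"][y0:y1,x0:x1],None,fx=S,fy=S,interpolation=cv2.INTER_CUBIC)
    v=cv2.cvtColor(im,cv2.COLOR_RGB2HSV).astype(int)
    dark=(v[...,2]<62); 
    l,lab,st,_=cv2.connectedComponentsWithStats(dark.astype(np.uint8)); k=1+np.argmax(st[1:,4]); m=(lab==k).astype(np.uint8)
    m=cv2.morphologyEx(m,cv2.MORPH_CLOSE,np.ones((25,25)))
    if name=="w3": cv2.imwrite("pics/m.png",m*255)
    yl=(v[...,0]>20)&(v[...,0]<35)&(v[...,1]>150)&(v[...,2]>150); print(name,m.sum(),yl.sum(), (np.argwhere(yl).mean(0)[::-1]/S+[x0,y0]) if yl.any() else None)
    views.append((c,m,x0,y0,wt))
def cost(v,full=False):
    tot=[]
    for c,m,x0,y0,wt in views:
        r=np.zeros_like(m)
        for P in model(v):
            h=cv2.convexHull((((proj(c,P)+.5-[x0,y0])*S-.5)*16).round().astype(np.int32)); cv2.fillConvexPoly(r,h,1,shift=4)
        tot.append(wt*(r^m).sum()/S/S)
    return tot if full else sum(tot)
for th in (.1,):
    best=min((minimize(cost,[-.048+d,.084+e,.089,th],method="Nelder-Mead",options=dict(initial_simplex=np.array([-.048+d,.084+e,.089,th])+np.vstack([np.zeros(4),np.diag([.004,.004,.004,.15])]),xatol=1e-5,fatol=.01,maxiter=400)) for d in (-.002,.003) for e in (-.003,.003)),key=lambda r:r.fun)
    print(best.x,best.fun,cost(best.x,True))
np.save("knob.npy",best.x)
E
python3 fitk.py
```

```text
w3 50365 1114 [205.76503591  72.7744614 ]
w4 45985 992 [186.72429435  75.06023185]
sc 2324 78 [257.80769231 170.13461538]
[-0.04664574  0.08406176  0.07795209  0.10579493] 555.6875 [np.float64(68.1875), np.float64(66.75), np.float64(420.75)]
```

```bash
sed -i 's/dark=(v\[...,2\]<62)/dark=(v[...,2]<(82 if name=="sc" else 62))/; s/np.ones((25,25))/np.ones((9,9))/' fitk.py; python3 fitk.py; python3 - <<'E'
from h import *
import pickle
from knob import *
v=np.load("knob.npy")
out=[]
for name,box,s in (("w3",(160,53,260,128),4),("w4",(145,56,245,131),4),("w1",(322,65,372,102),8),("sc",(245,160,285,190),10)):
    c=pickle.load(open(name+".pkl","rb")); x0,y0,x1,y1=box
    im=cv2.resize(c["pixels"][y0:y1,x0:x1,::-1],None,fx=s,fy=s,interpolation=cv2.INTER_CUBIC)
    for P in model(v):
        h=cv2.convexHull((((proj(c,P)+.5-[x0,y0])*s-.5)).round().astype(np.int32)); cv2.polylines(im,[h],True,(0,0,255) if len(P)>9 else (0,255,0))
    out.append(cv2.resize(im,(400,300)))
cv2.imwrite("pics/ov.png",np.vstack([np.hstack(out[:2]),np.hstack(out[2:])]))
E
```

```text
w3 48717 1114 [205.76503591  72.7744614 ]
w4 44490 992 [186.72429435  75.06023185]
sc 3138 78 [257.80769231 170.13461538]
[-0.04650701  0.08398684  0.07848332  0.10928012] 553.0 [np.float64(166.625), np.float64(164.375), np.float64(222.0)]
```

View pics/ov.png

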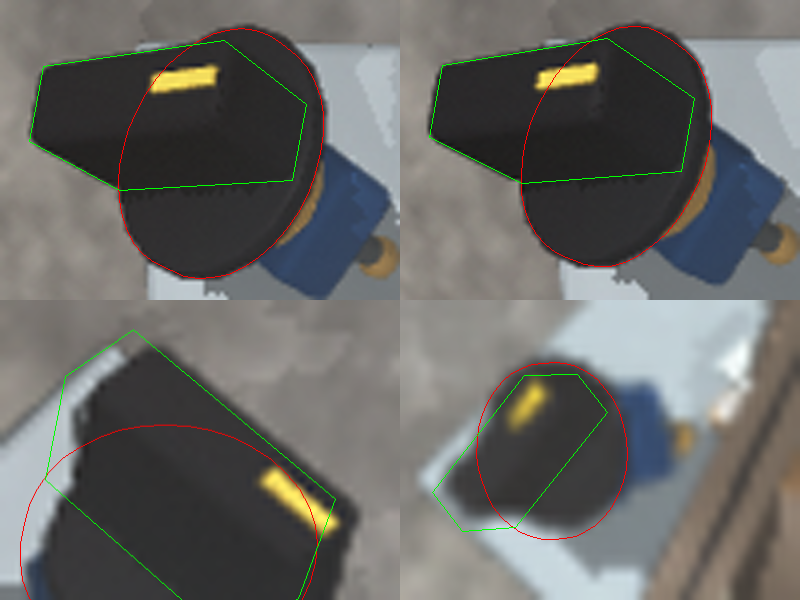

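The overlay fits well in both wrist close-ups (top tiles). In w1 and the top view it is 2–3 px off, so the depth along the vertical is uncertain. I'll move to a tilted pre-grasp pose and measure again from there.

```bash
cat > pose.py <<'E'
import sys
from knob import *
v=np.load("knob.npy")
def target(d,th,sgn,v=v):
    b=R.from_rotvec(-n*(th-.65)).apply(b0)*sgn; y=np.cross(-n,b)
    M=Rf.as_matrix()@np.c_[b,y,-n]; p=Rf.apply(v[:3]+d*n)+[q[0],q[1],0]
    return p,R.from_matrix(M)
def rel(p2,R2):
    s,p,r=tcp(); return r.inv().apply(p2-p).round(4),(r.inv()*R2).as_rotvec().round(3)
if __name__=="__main__":
    d=float(sys.argv[1]); th=float(sys.argv[2])
    for sg in (1,-1): p2,R2=target(d,th,sg); print(sg,p2.round(4),R2.as_matrix().round(2).tolist(),rel(p2,R2))
E
python3 pose.py 0.08 0.11; python3 - <<'E'
from h import *
print(tcp()[0]["qpos"],tcp()[1])
E
```

```text
1 [0.5516 0.0069 0.1398] [[0.63, -0.76, 0.13], [-0.54, -0.56, -0.63], [0.55, 0.33, -0.77]] (array([ 0.1211, -0.1016,  0.0284]), array([-0.764,  0.167,  1.567]))
-1 [0.5516 0.0069 0.1398] [[-0.63, 0.76, 0.13], [0.54, 0.56, -0.63], [-0.55, -0.33, -0.77]] (array([ 0.1211, -0.1016,  0.0284]), array([-0.164, -0.75 , -1.434]))
[-4.51934012e-01  1.03269066e-01  1.90993404e+00 -6.65693071e-05
  1.13221194e+00  3.09112804e-01] [ 0.54178718 -0.15086284  0.16792874]
```

```bash
python3 inch.py '[{"z":-0.05, "aperture":0.6}, {"x":0.15, "y":-0.12, "z":-0.05, "ax":-0.164, "ay":-0.75, "az":-1.434, "aperture":0.6}, {"x":0.15, "y":-0.12, "z":-0.05, "ax":-0.164, "ay":-0.75, "az":-1.434, "aperture":0.6}, {"x":0.15, "y":-0.12, "z":-0.05, "ax":-0.164, "ay":-0.75, "az":-1.434, "aperture":0.6}, {"x":0.15, "y":-0.12, "z":-0.05, "ax":-0.164, "ay":-0.75, "az":-1.434, "aperture":0.6}, {"x":0.15, "y":-0.12, "z":-0.05, "ax":-0.164, "ay":-0.75, "az":-1.434, "aperture":0.6}, {"x":0.15, "y":-0.12, "z":-0.05, "ax":-0.164, "ay":-0.75, "az":-1.434, "aperture":0.6}, {"x":0.15, "y":-0.12, "z":-0.05, "ax":-0.164, "ay":-0.75, "az":-1.434, "aperture":0.6}, {"x":0.15, "y":-0.12, "z":-0.05, "ax":-0.164, "ay":-0.75, "az":-1.434, "aperture":0.6}, {"x":0.15, "y":-0.12, "z":-0.05, "ax":-0.164, "ay":-0.75, "az":-1.434, "aperture":0.6}]'
python3 inch.py '[{"aperture":0.6}, {"aperture":0.6}]'
python3 - <<'E'
from pose import *
c=ctrl.read_camera("wrist"); pickle.dump(c,open("w5.pkl","wb")); s=ctrl.read_camera("scene"); pickle.dump(s,open("sn.pkl","wb"))
print(proj(c,target(0,.1,-1)[0]),proj(s,target(0,.1,-1)[0]),tcp()[0]["qpos"].round(2),rel(*target(.08,.11,-1)))
a=cv2.resize(c["pixels"][:,:,::-1],(512,384)); b=cv2.resize(s["pixels"][180:220,255:290,::-1],(280,320),interpolation=cv2.INTER_CUBIC)
o=np.zeros((384,792,3),np.uint8); o[:,:512]=a; o[:320,512:]=b; cv2.imwrite("pics/v5.png",o)
E
```

```text
time: 10.5
eef_pos: [0.5582, 0.0402, 0.217]
tcp_rot: [0.376, 0.861, -0.281, 0.198]
contact_force: [0.1, 0.4, -0.0]
opening: 0.602
finger_force: 0.0
time: 10.75
eef_pos: [0.5593, 0.0398, 0.2192]
tcp_rot: [0.38, 0.859, -0.279, 0.198]
contact_force: [0.2, 0.4, -0.2]
opening: 0.597
finger_force: 0.0
[[260.73579866 146.05589761]] [[272.51674873 197.82358063]] [ 0.18  0.11  1.92 -0.76  1.21 -0.25] (array([0.0319, 0.0019, 0.0811]), array([ 0.001,  0.002, -0.003]))
```

View pics/v5.png

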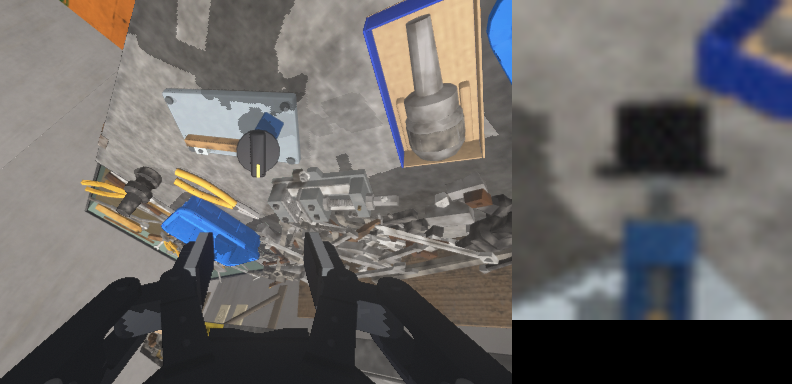

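The wrist view shows the knob at (258,152) with its mark at (258,170), and the seated bar at (185–237, 135–152). In the scene crop the knob bar is at (617–705, 103–168). I'll refit the knob with all the views.

```bash
python3 - <<'E'
s=open("fitk.py").read()
s=s.replace('("sc",(245,160,285,190),4))','("w5",(228,118,293,184),3),("sn",(258,185,290,206),6),("w1",(325,60,375,120),1.5))').replace('if name=="sc"','if name in("sn","sc")')
s=s.replace('print(best.x','print(best.x.round(4)').replace('m=cv2.morph','m=cv2.morph')
s=s.replace('np.save("knob','np.save("knob2')
s+='''
for c,m,x0,y0,wt in views:
    ys,xs=np.nonzero(m); P=np.vstack(model(best.x)); pr=proj(c,P); 
    print("mask ext",xs.min()/S+x0-.5,xs.max()/S+x0-.5,ys.min()/S+y0-.5,ys.max()/S+y0-.5,"model",pr.min(0).round(1),pr.max(0).round(1))
'''
open("fitk2.py","w").write(s)
E
python3 fitk2.py
```

```text
w3 48717 1114 [205.76503591  72.7744614 ]
w4 44490 992 [186.72429435  75.06023185]
w5 1193 0 None
sn 1869 0 None
w1 16308 272 [359.22334559  89.67738971]
[-0.0452  0.0837  0.0839  0.1289] 5609.59375 [np.float64(260.5), np.float64(241.6875), np.float64(4519.125), np.float64(311.625), np.float64(276.65625)]
mask ext 167.5 240.5 59.0 121.75 model [166.3  59.1] [241.6 123. ]
mask ext 151.75 222.25 61.5 122.0 model [151.2  61.5] [223.3 123.1]
mask ext 248.0 264.75 129.25 143.75 model [237.2 125.3] [280.9 173.4]
mask ext 265.0 280.75 192.0 201.75 model [264.4 193.7] [280.9 203.5]
mask ext 327.0 365.5 70.75 111.5 model [325.3  68.6] [365.3 111.9]
```

```bash
python3 - <<'E'
from h import *
import pickle
c=pickle.load(open("w5.pkl","rb"))
v=c["pixels"].max(2)
print(v[120:186:3,228:293:3])
E
for t in 75 90 ; do sed "s/(82 if name in(\"sn\",\"sc\") else 62)/({'sn':82,'w5':$t}.get(name,62))/" fitk2.py > f3.py; python3 f3.py | grep -v '^w'; done
```

```text
[[208 206 205 206 127 128 127 125 125 126 124  98  96 125 125 126 126 131
  179 176 179 180]
 [209 207 206 198 127 127 127 127 126 125  98  98  98  97 125 127 128 127
  128 179 179 180]
 [206 206 205 207 128 127 127 128 127 125 100  99  99  96  96 126 128 126
  135 180 179 182]
 [206 206 205 207 128 126 125 125 127  74  68  94  99  99  98  96 126 128
  178 177 180 180]
 [205 205 205 210 196 126 122  57  52  52  50  50  57  64  98  98 127 133
  180 179 179 177]
 [205 205 206 205 208  82  90  85  70  71  79  84  61  91  90  77 102 180
  180 180 179 199]
 [151 159 181 205 158  91  91  86  72  81  85  92  63  92  92  93 109 198
  196 200 199 200]
 [139 125 120 115  92  91  92  90  72  82  87  93  65  93  93  93  90 199
  198 198 199 200]
 [151 125 121  82  91  92  94  93  71  83  90  93  64  96  95  96  96 199
  202 201 200 200]
 [191 154 152  79  93  93  94  94  71  86  91  93  64  97  96  96  97  96
  200 200 198 200]
 [167 177 157  85  94  95  97  95  72  88  94  94  65  98  99  98  98  94
  200 202 202 202]
 [207 206 204  83  95  97  98  97  72  90  95  92  65 100  99  99  98 115
  2
[... 1258 characters left out ...]
xt 247.25 275.0 128.75 175.0 model [236.7 126.5] [280.4 174.7]
mask ext 265.0 280.75 192.0 201.75 model [264.5 193.5] [281.  203.2]
mask ext 327.0 365.5 70.75 111.5 model [325.7  68.9] [365.8 112.4]
sn 1869 0 None
[-0.0445  0.0834  0.0875  0.146 ] 4184.125 [np.float64(355.875), np.float64(317.125), np.float64(3084.0), np.float64(168.75), np.float64(258.375)]
mask ext 167.5 240.5 59.0 121.75 model [165.7  58.9] [242.3 123.7]
mask ext 151.75 222.25 61.5 122.0 model [150.4  61.4] [223.6 123.7]
mask ext 236.0 276.25 128.5 176.25 model [235.9 127.7] [279.8 176.2]
mask ext 265.0 280.75 192.0 201.75 model [264.5 193. ] [281.  202.7]
mask ext 327.0 365.5 70.75 111.5 model [326.   68.8] [366.3 112.6]
```

```bash
sed "s/(82 if name in(\"sn\",\"sc\") else 62)/({'sn':82,'w5':108}.get(name,62))/; s/^    l,lab/    if name=='w5': dark\&=v[...,1]<70\n    l,lab/; s/np.ones((9,9))/np.ones((21,21) if name=='w5' else (9,9))/" fitk2.py > f3.py; python3 f3.py
python3 - <<'E'
from h import *
import pickle
c=pickle.load(open("w5.pkl","rb")); q=pickle.load(open("fix.pkl","rb"))
# brightness check of fixture pose in w5: project plate corners & fence
P=np.array([[45,105,14],[-65,105,14],[-65,-85,14],[45,-85,14],[20,-62,24],[20,-40,24]])/1e3
print(proj(c,R.from_euler("z",q[2]).apply(P)+[q[0],q[1],0]).round(1).tolist())
E
```

```text
w3 48717 1114 [205.76503591  72.7744614 ]
w4 44490 992 [186.72429435  75.06023185]
w5 24734 0 None
sn 1869 0 None
w1 16308 272 [359.22334559  89.67738971]
[-0.0446  0.0835  0.0884  0.1506] 1318.53125 [np.float64(379.625), np.float64(337.5), np.float64(207.75), np.float64(126.375), np.float64(267.28125)]
mask ext 167.5 240.5 59.0 121.75 model [165.2  58.7] [242.1 123.8]
mask ext 151.75 222.25 61.5 122.0 model [149.8  61.1] [223.4 123.7]
mask ext 235.75 279.0 128.25 176.5 model [235.7 128.2] [279.7 176.8]
mask ext 265.0 280.75 192.0 201.75 model [264.5 192.7] [281.  202.5]
mask ext 327.0 365.5 70.75 111.5 model [326.2  68.6] [366.5 112.5]
[[298.9, 164.7], [293.2, 98.2], [160.0, 92.4], [188.9, 150.8], [192.4, 145.0], [204.5, 146.4]]
```

```bash
python3 - <<'E'
from pose import *
np.save("knob.npy",np.load("knob2.npy"))
v=np.load("knob2.npy")
for d in (.03,-.008): print(rel(*target(d,.13,-1,v)))
E
```

```text
(array([ 0.025 , -0.0015,  0.1247]), array([0.001, 0.002, 0.017]))
(array([ 0.0251, -0.0016,  0.1627]), array([0.001, 0.002, 0.017]))
```

```bash
python3 inch.py '[{"x":0.025, "y":-0.0015, "z":0.05, "ax":0.001, "ay":0.002, "az":0.017, "aperture":0.45}, {"x":0.025, "y":-0.0015, "z":0.1, "ax":0.001, "ay":0.002, "az":0.017, "aperture":0.45}, {"x":0.025, "y":-0.0015, "z":0.125, "ax":0.001, "ay":0.002, "az":0.017, "aperture":0.45}, {"x":0.025, "y":-0.0015, "z":0.125, "ax":0.001, "ay":0.002, "az":0.017, "aperture":0.45}, {"x":0.025, "y":-0.0015, "z":0.125, "ax":0.001, "ay":0.002, "az":0.017, "aperture":0.45}]'
python3 - <<'E'
from pose import *
c=ctrl.read_camera("wrist"); p,_=target(0,.13,-1); print(rel(*target(.03,.13,-1)))
# check: yellow mark location vs model
hsv=cv2.cvtColor(c["pixels"],cv2.COLOR_RGB2HSV).astype(int); yl=(hsv[...,0]>20)&(hsv[...,0]<35)&(hsv[...,1]>150)&(hsv[...,2]>150)
g=proj(c,p)[0]; print("G px",g)
a=np.argwhere(yl)[:,::-1]; a=a[np.linalg.norm(a-g,axis=1)<80]; print(len(a), a.mean(0),a.min(0),a.max(0))
b=R.from_rotvec(-n*(.13-.65)).apply(b0)
for e in (.010,.014,.018,.024): print(e,proj(c,Rf.apply(v[:3]+.009*n+e*b)+[q[0],q[1],0]))
E
```

```text
time: 11.48
eef_pos: [0.5599, -0.026, 0.1126]
tcp_rot: [0.387, 0.856, -0.277, 0.201]
contact_force: [-0.5, -0.3, -0.4]
opening: 0.452
finger_force: 0.0
(array([ 0.0012, -0.0006,  0.0015]), array([ 0.002,  0.002, -0.   ]))
G px [258.58026188 219.75196099]
206 [197.34951456 230.31067961] [179 214] [232 246]
0.01 [[258.61188555 239.11932165]]
0.014 [[258.61489763 244.45950398]]
0.018 [[258.61786955 249.72846125]]
0.024 [[258.62225384 257.50143636]]
```

```bash
python3 - <<'E'
from pose import *
c=ctrl.read_camera("wrist")
hsv=cv2.cvtColor(c["pixels"],cv2.COLOR_RGB2HSV).astype(int); yl=((hsv[...,0]>18)&(hsv[...,0]<36)&(hsv[...,1]>110)&(hsv[...,2]>120)).astype(np.uint8)
l,lab,st,ce=cv2.connectedComponentsWithStats(yl)
for i in range(1,l):
    if st[i,4]>15: print(st[i],ce[i])
print(hsv[215:290:5,225:295:4,2])
E
```

```text
[155 203  61  37 951] [181.99789695 221.9106204 ]
[ 52 207  49  19 482] [ 76.03941909 216.08298755]
[ 77 231  16   9  42] [ 85.4047619 235.0952381]
[225 236   9  14  69] [228.         242.43478261]
[257 239   5  19  69] [259.11594203 248.56521739]
[[164  92  93  95  96  93  71  82  90  97  97  54 100  99  99  99  98 165]
 [176  90  92  93  95  93  69  81  90  94  93  54  97  97  97  97  79 113]
 [158  99  90  91  92  92  67  82  88  92  91  53  95  94  95  94  89 105]
 [161 158 102  88  89  91  65  81  89  89  87  52  93  92  92  84  99 101]
 [112 147 158 149  87  87  63  81  87  87  84  54  90  77  77  87 102  45]
 [179 218 127 141 160 162  62  81 252 248  82  54 150  83  89 100 102  45]
 [142 254 134 169 162 105  61  80 237 248  79  56 134  92 102 113 110  49]
 [ 81 148 124 207 219 178  60  80 225 255  76  55 113 101 107 108 104  50]
 [ 66 131 136 152 156 211 167  72 186 255  63  90 136 123 114 101 104  48]
 [ 67 145 139 132 141 148 149  95 195  82  89  90  86 152  64  91 166  48]
 [ 95 156 151 179 140 135  86  88  82  83  88  89  92  93 111 132 161  48]
 [140 140 141 156 155 135 133 134  95 108 110 109 104  79  94 108 152  62]
 [142 143 148 141 139 138 135 135 103 102 106 137 119 108  79  75 101  81]
 [160 176 143 144 139 141 140 139 138 129 142 142 122 101  95  95 107 114]
 [168 249 170 190 139 142 143 140 139 145  67 100 121 137 114 124 129 159]]
```

```bash
python3 inch.py '[{"x":0.001, "y":-0.0005, "z":0.02, "aperture":0.45}, {"x":0.001, "y":-0.0005, "z":0.036, "aperture":0.42}, {"x":0.001, "y":-0.0005, "z":0.038, "aperture":0.4}, {"x":0.001, "y":-0.0005, "z":0.038, "aperture":0.4}]'
python3 inch.py '[{"aperture":0.1}, {"aperture":0.1}, {"aperture":0.1}, {"aperture":0.1}]' 40
python3 pose.py -0.01 0.13 | tail -1
```

```text
time: 12.08
eef_pos: [0.5626, -0.0502, 0.0814]
tcp_rot: [0.387, 0.856, -0.278, 0.2]
contact_force: [-0.4, -0.4, -0.5]
opening: 0.399
finger_force: 0.0
time: 12.58
eef_pos: [0.5636, -0.0494, 0.0822]
tcp_rot: [0.387, 0.856, -0.277, 0.201]
contact_force: [3.0, 3.9, -1.7]
opening: 0.174
finger_force: 42.2
-1 [ 0.5642 -0.0515  0.0807] [[-0.62, 0.77, 0.13], [0.55, 0.55, -0.63], [-0.56, -0.32, -0.77]] (array([-0.0007, -0.0002,  0.0026]), array([0.002, 0.002, 0.001]))
```

```bash
python3 inch.py '[{"z":0.004, "aperture":0.1}, {"z":0.008, "aperture":0.1}, {"z":0.012, "aperture":0.1}, {"z":0.013, "aperture":0.1}, {"z":0.013, "aperture":0.1}, {"z":0.013, "aperture":0.1}]' 60
python3 pose.py -0.022 0.13 | tail -1
```

```text
time: 13.32
eef_pos: [0.5652, -0.0572, 0.0728]
tcp_rot: [0.387, 0.856, -0.277, 0.201]
contact_force: [-0.0, 7.5, 3.6]
opening: 0.169
finger_force: 65.2
-1 [ 0.5657 -0.0591  0.0715] [[-0.62, 0.77, 0.13], [0.55, 0.55, -0.63], [-0.56, -0.32, -0.77]] (array([-0.0006, -0.0002,  0.0022]), array([0.002, 0.002, 0.   ]))
```

```bash
python3 inch.py '[{"z":0.0015, "aperture":0.1}, {"z":0.0015, "aperture":0.1}, {"z":0.0015, "aperture":0.1}]'
python3 pose.py -0.022 0.13 | tail -1
```

```text
time: 13.7
eef_pos: [0.5654, -0.058, 0.0718]
tcp_rot: [0.387, 0.856, -0.277, 0.201]
contact_force: [-0.3, 8.3, 5.0]
opening: 0.17
finger_force: 65.3
-1 [ 0.5657 -0.0591  0.0715] [[-0.62, 0.77, 0.13], [0.55, 0.55, -0.63], [-0.56, -0.32, -0.77]] (array([-0.0006, -0.0003,  0.0009]), array([0.002, 0.002, 0.   ]))
```

```bash
python3 inch.py '[{"x":-0.0005, "az":0.12, "aperture":0.1}, {"x":-0.0005, "az":0.25, "aperture":0.1}, {"x":-0.0005, "az":0.37, "aperture":0.1}, {"x":-0.0005, "az":0.5, "aperture":0.1}, {"x":-0.0005, "az":0.5, "aperture":0.1}]'
python3 - <<'E'
from pose import *
s,p,r=tcp(); print("wrist tq tool",r.inv().apply(s["wrist_torque"]),"F tool",r.inv().apply(s["contact_force"]),rel(*target(-.022,.63,-1)))
E
```

```text
time: 14.32
eef_pos: [0.5659, -0.0577, 0.0718]
tcp_rot: [0.587, 0.734, -0.217, 0.264]
contact_force: [0.0, 8.5, 4.5]
opening: 0.169
finger_force: 65.2
wrist tq tool [-0.2461559   1.07563757  0.12973751] F tool [ 3.43851387  1.79297957 -8.79995555] (array([-0.0008, -0.0004,  0.001 ]), array([ 0.004, -0.001, -0.001]))
```

```bash
python3 inch.py '[{"az":0.15, "aperture":0.1}, {"az":0.3, "aperture":0.1}, {"az":0.45, "aperture":0.1}, {"az":0.58, "aperture":0.1}, {"az":0.66, "aperture":0.1}, {"az":0.66, "aperture":0.1}]'
python3 - <<'E'
from pose import *
s,p,r=tcp(); print(s["qpos"].round(2),"wrist tq tool",r.inv().apply(s["wrist_torque"]),"F tool",r.inv().apply(s["contact_force"]),rel(*target(-.022,1.3,-1)))
E
```

```text
time: 15.08
eef_pos: [0.5665, -0.0576, 0.072]
tcp_rot: [0.793, 0.504, -0.119, 0.32]
contact_force: [1.1, 9.3, 3.8]
opening: 0.169
finger_force: 65.2
[-0.    0.29  2.03 -0.92  0.9   1.06] wrist tq tool [0.43725361 1.16995486 0.08499943] F tool [ 5.29034482 -0.19337453 -8.61666259] (array([-0.0011, -0.0005,  0.0012]), array([ 0.004, -0.004,  0.009]))
```

```bash
python3 inch.py '[{"az":0.05, "aperture":0.1}, {"az":0.05, "aperture":0.1}]'
python3 - <<'E'
from pose import *
s,p,r=tcp(); print("wrist tq tool",r.inv().apply(s["wrist_torque"]),"F tool",r.inv().apply(s["contact_force"]),rel(*target(-.022,1.3,-1)))
E
```

```text
time: 15.32
eef_pos: [0.5666, -0.0576, 0.072]
tcp_rot: [0.804, 0.486, -0.112, 0.323]
contact_force: [1.6, 10.2, 4.6]
opening: 0.171
finger_force: 66.6
wrist tq tool [ 0.46206849  1.18356896 -0.65770672] F tool [ 5.76356617  0.04725979 -9.69681987] (array([-0.0012, -0.0005,  0.0012]), array([ 0.005, -0.004, -0.037]))
```

The knob has reached its stop (the wrist torque jumped). Next: release, back out and check.

```bash
python3 inch.py '[{"az":-0.01, "aperture":0.4}, {"az":-0.01, "aperture":0.4}, {"az":-0.01, "aperture":0.4}, {"z":-0.03, "az":-0.01, "aperture":0.4}, {"z":-0.08, "az":-0.01, "aperture":0.4}, {"z":-0.12, "az":-0.01, "aperture":0.4}, {"z":-0.12, "az":-0.01, "aperture":0.4}, {"z":-0.12, "az":-0.01, "aperture":0.4}]'
python3 - <<'E'
from pose import *
c=ctrl.read_camera("wrist"); pickle.dump(c,open("w6.pkl","wb")); print(tcp()[0]["contact_force"])
p=np.load("knob2.npy")
hsv=cv2.cvtColor(c["pixels"],cv2.COLOR_RGB2HSV).astype(int); yl=((hsv[...,0]>18)&(hsv[...,0]<36)&(hsv[...,1]>110)&(hsv[...,2]>120)).astype(np.uint8)
l,lab,st,ce=cv2.connectedComponentsWithStats(yl)
for i in range(1,l):
    if st[i,4]>15: print(st[i],ce[i].round(1))
for ins in (0,.0115):
  for th in (.15,1.3):
    b=R.from_rotvec(-n*(th-.65)).apply(b0); print(ins,th,proj(c,Rf.apply(p[:3]+(.009-ins)*n+.018*b)+[q[0],q[1],0]))
# seated bar: expected top-corner pixels
e=np.array([[6,-68.5,28],[20,-68.5,28],[6,56.5,28],[13,-6,28]])/1e3
print("bar exp",proj(c,Rf.apply(e)+[q[0],q[1],0]).round(1).tolist())
E
```

```text
time: 16.32
eef_pos: [0.5489, 0.0158, 0.1618]
tcp_rot: [0.803, 0.488, -0.117, 0.322]
contact_force: [-0.4, -0.5, -0.4]
opening: 0.397
finger_force: 0.0
[-0.47847676 -1.06013968  0.43239312]
[260 199   4  15  59] [261.5 205.9]
[267 199  64  46 614] [301.2 219.9]
[277 236  12  12  68] [282.8 241.8]
[341 261  12   6  39] [347.  263.4]
[431 285  41  30 466] [449.9 300.8]
[251 290  18  21 118] [258.5 299.5]
[259 292  15  18  77] [266.  301.2]
[501 324  11  11  26] [506.3 329. ]
0 0.15 [[279.33452687 200.61341626]]
0 1.3 [[261.14318917 212.19110681]]
0.0115 0.15 [[278.4421259 196.3028978]]
0.0115 1.3 [[261.0299777  207.44950739]]
bar exp [[234.8, 231.4], [243.0, 230.3], [267.1, 168.0], [253.7, 202.7]]
```

```bash
python3 inch.py '[{"z":-0.06, "aperture":0.4}, {"z":-0.12, "aperture":0.4}, {"z":-0.12, "aperture":0.4}, {"z":-0.12, "aperture":0.4}]'
python3 - <<'E'
from pose import *
e=np.array([[6,-68.5,28],[20,-68.5,28],[20,56.5,28],[6,56.5,28]])/1e3
E=Rf.apply(e)+[q[0],q[1],0]
for nme in ("scene","wrist","top"):
    c=ctrl.read_camera(nme); pr=proj(c,E); print(nme,"exp",pr.round(1).tolist())
    hsv=cv2.cvtColor(c["pixels"],cv2.COLOR_RGB2HSV).astype(int); m=((hsv[...,0]>5)&(hsv[...,0]<24)&(hsv[...,1]>70)&(hsv[...,2]>60)).astype(np.uint8)
    roi=np.zeros_like(m); a=(pr.min(0)-8).astype(int); b=(pr.max(0)+8).astype(int); roi[max(a[1],0):b[1],max(a[0],0):b[0]]=1
    m*=roi; l,lab,st,ce=cv2.connectedComponentsWithStats(m)
    if l>1:
        k=1+np.argmax(st[1:,4]); print(st[k],cv2.boxPoints(cv2.minAreaRect(np.argwhere(lab==k)[:,::-1].astype(np.float32))).round(1).tolist())
E
```

```text
time: 16.88
eef_pos: [0.5334, 0.0911, 0.2527]
tcp_rot: [0.803, 0.488, -0.117, 0.322]
contact_force: [-0.1, -0.4, -0.3]
opening: 0.403
finger_force: 0.0
scene exp [[239.6, 240.0], [242.2, 242.9], [277.6, 225.9], [274.8, 223.2]]
[241 226  33  20 183] [[239.39999389648438, 240.8000030517578], [271.3999938964844, 224.8000030517578], [274.0, 230.0], [242.0, 246.0]]
wrist exp [[240.6, 202.6], [247.0, 202.1], [272.8, 150.8], [265.7, 150.5]]
[239 172  20  32 290] [[236.1999969482422, 200.60000610351562], [250.60000610351562, 171.8000030517578], [259.3999938964844, 176.1999969482422], [245.0, 205.0]]
top exp [[306.0, 199.9], [309.2, 196.5], [278.0, 167.0], [274.7, 170.5]]
[275 172  34  28 175] [[274.0, 173.1999969482422], [277.8999938964844, 168.60000610351562], [310.1000061035156, 195.39999389648438], [306.29998779296875, 200.10000610351562]]
```

```bash
python3 - <<'E'
from pose import *
f=lambda y,x,z:Rf.apply(np.array([x,y,z])/1e3)+[q[0],q[1],0]
for nme in ("top","scene"):
    c=ctrl.read_camera(nme); im=c["pixels"].astype(np.float32)
    for y in (-64,-51,-35,-15,5,25,40,51):
        P=np.array([f(y,x,28) for x in np.arange(-4,34,2)]); pr=proj(c,P).astype(np.float32)
        a=cv2.remap(im,pr[:,:1],pr[:,1:],cv2.INTER_LINEAR)[:,0]; print(nme,y,(a[:,0]-a[:,2]).round().astype(int).tolist())
E
```

```text
top -64 [-21, -21, -20, -13, 22, 64, 86, 94, 88, 77, 60, 34, 6, -8, -12, -15, -15, -13, -13]
top -51 [-21, -22, -21, -11, 22, 66, 92, 98, 99, 95, 89, 57, 14, -5, -9, -11, -10, -9, -10]
top -35 [-22, -22, -20, -12, 23, 70, 95, 99, 94, 87, 76, 51, 16, -10, -17, -19, -19, -20, -19]
top -15 [-22, -21, -19, -9, 19, 65, 98, 101, 102, 100, 96, 67, 21, -10, -20, -21, -21, -21, -22]
top 5 [-21, -22, -22, -12, 15, 54, 80, 85, 90, 84, 73, 45, 8, -13, -21, -22, -22, -22, -21]
top 25 [-16, -19, -20, -11, 14, 44, 60, 58, 55, 56, 61, 45, 8, -16, -21, -22, -22, -22, -22]
top 40 [-13, -13, -11, 0, 27, 49, 49, 33, 30, 34, 31, 30, 12, -4, -13, -12, -13, -11, -12]
top 51 [1, 15, 40, 53, 47, 41, 25, 8, 6, 6, 6, 3, -3, -5, -7, -10, -10, -10, -11]
scene -64 [-16, -15, -13, -4, 14, 40, 62, 74, 74, 69, 60, 51, 37, 22, 9, 5, 0, -4, -6]
scene -51 [-17, -17, -13, -4, 18, 48, 76, 84, 88, 87, 82, 75, 45, 18, 2, -4, -6, -6, -7]
scene -35 [-16, -17, -16, -9, 1, 36, 67, 85, 86, 85, 77, 66, 52, 40, 33, 29, 22, 10, -1]
scene -15 [-17, -17, -14, -8, 11, 46, 79, 87, 92, 92, 88, 78, 63, 49, 41, 35, 28, 14, -3]
scene 5 [-16, -16, -14, -8, 16, 42, 62, 74, 80, 78, 73, 63, 51, 38, 32, 27, 18, 6, -5]
scene 25 [-9, -8, -7, 0, 10, 28, 42, 52, 55, 57, 59, 58, 55, 48, 42, 36, 25, 8, -3]
scene 40 [-9, -8, -7, -4, 0, 18, 36, 47, 45, 45, 44, 47, 45, 23, 4, -3, -5, -6, -7]
scene 51 [-5, 11, 31, 49, 61, 59, 40, 21, 10, 8, 8, 8, 10, 13, 6, -2, -7, -7, -6]
```

The bar's edges sit parallel to the fence (x 6–20 mm) along its whole length, the screw is in and turned home, and the arm is clear of everything.

```bash
python3 -c "
from plant import ctrl
print(ctrl.sign_off())"
```

```text
the job is handed in; nothing more can be done
None
```

The lathe tool is seated flush in the fixture and let go, the clamp screw is pushed in and turned to its stop, and the job was handed in at about 17 s of the 58 s. My last camera checks matched this, but sign-off returned no verdict.

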